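Draw the vent flap shut with the window pole

TASK

Shut the open vent flap of the glazed counter screen with the window pole: take the pole from its mat, put its hook sideways through the ring eye at the bottom of the flap, and draw the flap in steadily, without slamming it, until you feel its spring latch click and it stays shut by itself. Then unhook the pole and lay it gently back flat on the mat just as it lay before. Nothing but the pole may touch the screen and flap, and never with more than 20 N, for the latch and the eye are only screwed into thin aluminium; leave the CD stack, the pen cup and the record brush where they are.

Things in the scene. Friction and masses are not known exactly. Their poses are not given: they have to be found in the camera images.
- pole: Window pole, loose, about 0.25 kg, 418 mm long: flat-sided wooden grip sleeve 130 long (x) x 22 wide (y) x 28 high (z), a 14 mm tube out of both its ends, axis 14 mm over the underside; butt, 25 mm thick, ends at x = -195. Origin: middle of the sleeve's underside, under the point of balance. x runs to the hook end, z up; the hook points to +y (left, looking along x).
- pole_hook (a point): Middle of the hook's crossbar, at (220, 18, 14) mm in the pole's frame, same axes. A 6 mm steel bar goes on from the tube's end (x = 205), turns at x = 220 to +y and runs straight to y = 34; a small lip turned back towards the grip ends at x = 214, y = 38 (bar centre lines).
- pole_grip (a point): Middle of the pole's grip sleeve, at (0, 0, 14) mm in the pole's frame.
- mat: Fixed black rubber counter mat, 460 x 180 x 3 mm. Origin: centre of its underside, on the counter; x along its length, z up. The pole starts on it, its origin 5 to 25 mm from the mat's centre towards -x and within 20 mm across, its x along the mat's x to within 0.1 rad.
- screen: Fixed glazed counter screen, aluminium, 50 deep (x), 1240 wide (y), 545 mm high. Origin: middle of the frame, on the counter; x to the far side, z up. Middle bay, 560 mm wide: sill to 40 mm, clear fixed pane to 185, transom bar to 215, then the opening for the flap, head from 505 up. Side bays: clear fixed panes. Spring latch on the bar.
- flap: Top-hung glazed vent flap, 0.9 kg, 552 wide, 284 mm deep. Axes equal the screen's when upright; origin then at (15, 0, 250) mm in the screen's frame, 250 mm under the hinge line. Tilt of its z = opening angle, lower edge out to the far side; starts at 0.35 to 0.5 rad. Sprung stays hold it open: drawing it takes 2 to 5 N at the eye at first, 8 near shut; let go unlatched, it swings out to over 0.2 rad.
- flap_catch (a point): Mean place of the spring latch on the transom bar, at (11, 100, 215) mm in the screen's frame. Its plate is screwed down through slots, up to 7 mm nearer or farther in x, so the flap latches at an angle anywhere from 0 to 0.05 rad. In the last 19 mm the flap's nib rides up the latch: pull at the eye up to 12 to 17 N; it clicks behind it, the pull falls, and 1 mm on is a hard stop.
- flap_eye (a point): Centre of the steel ring eye on the robot side of the flap's bottom rail, at (-52, 0, 0) mm in the flap's frame, same axes. Ring of 5 mm wire, 24 mm inside and 34 mm outside diameter, in the flap's x-z plane: its hole runs along y, parallel to the hinge, at every angle of the flap. The rail's inside face lies 32 mm behind the centre.
- cd_stack: Bystander: stack of five CD cases, 142 x 125 x 52 mm. Origin: centre of the underside.
- pen_cup: Bystander: white ceramic cup, 76 mm across, 95 mm high. Origin: centre of the underside.
- record_brush: Bystander: record brush with a wooden back, 110 x 45 x 35 mm. Origin: centre of the underside.

How it is judged (in metres and radians):
On the way, in this order (a step that is already met when the one before it is completed fails the run):
1. the pole's hook is through the ring eye while the flap still stands open (distance between pole_hook and flap_eye below 0.014 m and angle between flap's own z axis and vertical above 0.2 rad), for 0.1 s.
2. the flap has been drawn in to its latch (under 0.065 rad) with the hook in the eye (angle between flap's own z axis and vertical below 0.065 rad and distance between pole_hook and flap_eye below 0.017 m), for 0.1 s.
At the end, for the whole second after the job is handed in: The flap is latched: it stays shut by itself (under 0.065 rad; unlatched it would swing out to over 0.2 rad). The pole lies let go, flat and still on the mat, right way up, its origin within about 60 mm across and 70 mm along of its place near the mat's middle, hook end the same way round (angle between flap's own z axis and vertical below 0.065 rad and x of pole in the frame of mat between -0.085 and 0.055 m and y of pole in the frame of mat between -0.06 and 0.06 m and z of pole in the frame of mat below 0.01 m and x of pole_hook in the frame of mat above 0.05 m and angle between pole's own z axis and vertical below 0.1 rad and linear speed of pole below 0.02 m/s); the robot touches nothing.
It fails at once if the pole pulls, pushes or knocks the screen, flap or eye with more than 20 N (contact force between pole and screen above 20 N).
It fails at once if the robot itself touches the screen or the flap (contact force between any of the arm, the fingers and screen above 1 N).
It fails at once if the flap slams (swings faster than 1.2 rad/s) (angular speed of flap above 1.2 rad/s).
It fails at once if the pole is dropped (moves faster than 0.7 m/s with nobody holding it) (linear speed of pole above 0.7 m/s and contact force between the fingers and pole below 0.2 N).
It fails at once if a bystander is moved by more than 20 mm (distance of any of cd_stack, pen_cup, record_brush from where it was at the start of the episode above 0.02 m).
It also fails if it takes over 72 s, if anything falls off the work surface, if the arm or the gripper's body presses on something with over 40 N, if the wrist force passes 120 N, or if a joint passes its speed limit or range.

ROBOT

A 6-joint arm with a two-finger parallel gripper is mounted at the origin on the work surface. World frame = base frame: x ahead of the robot, y to its left, z up, the work surface at z = 0. Lengths are in mm, angles in rad, forces in N, time in s.
With the tool pointing down it reaches from about 350 to 775 mm from the base axis. Payload 7.3 kg.
Tool frame: the origin (TCP) lies at the very end of the fingers, on their centre line; the grasp point (between the pads) lies grip_point_offset behind it (grip_point_offset is the distance from the TCP to the grasp point, in mm); x points along the fingers, z is the direction in which the jaws open and shut, and the axes are right-handed (so a half turn about x gives the same grasp; the last joint's range is limited). The gripper opens to 92 mm and grips with 3 to 60 N. Pads are 19 mm wide; open, the fingers measure 130 mm over their backs; the gripper's body (75 mm by 190 mm) begins 47 mm behind the grasp point.
Start: joints at [1.179, 0.342, 1.524, -0, 1.275, -0.146], TCP at [127.733, 509.244, 226.741] pointing down, gripper open.
Joint ranges: [-2.53, 2.53], [-0.77, 2.02], [0.04, 2.7], [-1, 4.14], [0.28, 2.66], [-3.11, 3.11]. Speed limits (rad/s): [2.57, 2.57, 3.14, 3.14, 3.14, 3.14].

INTERFACE

Orientations are given as [roll, pitch, yaw] about the fixed x, y, z axes, in that order (R = Rz(yaw) Ry(pitch) Rx(roll)).
In Python, from plant import * gives the robot as it stands.
- The arm moves only by the tool send_rows, never from a script. Its argument "series" is text: rows parted by semicolons, each of 5 numbers parted by spaces: the gripper's target within -1 to 1 (fully open at 1, half-way at 0, shut at -1), then the shift along the tool's x, y, z in units of 30 mm (1.0 is 30 mm), then the turn about the tool's x in units of 5 degrees (1.0 is 5 degrees). A call has 1 to 8 rows; each row is the pose to reach, as a shift and turn from the pose commanded when the call began, along the tool's axes at that moment; what a row does not reach only later rows make up. A row lasts 1/8 s, in which the tool goes at most 62.5 mm and 10.7 degrees, less where a joint would pass 70% of its speed; a pose out of reach is approached as far as the arm can. A call with a gripper value outside its range is refused whole. The fingers move at their own pace and stop on an object; the grip force is fixed at half the most. Time passes only in rows, so rows that repeat a pose let the fingers close. It gives the time, the measured TCP pose, the force and the opening at its end, in the units of the state.
- get_obs(): the state, without advancing time (a new reading comes with each control period).
- capture(name): name is "scene" or "top" or "wrist"; returns a dict with "pixels" (400x640x3 uint8, red, green, blue), "mtx" (3x3 intrinsics, pixels), "k1" (the pictures are not rectified: a ray, as slopes to the right and down, at radius r is drawn at 1 + k1 r^2 times it, then the intrinsics apply), "R" (3x3) and "t" (3): a world point X has camera coordinates R X + t. Camera axes: x right, y down, z forward; pixel columns grow to the right and rows downward; lengths in mm; the calibration is good to about 2 mm. A picture is of the moment at which its call begins. There is no depth.
- close_job(): hands the job in, once; it reports no verdict.
Trained networks look in a picture, given as the dict that the camera call returned (one of the last four; its "shot" number tells which), for a name from the list of things; names that differ only in an ending like _2 or _b are one class to them, and where a whole thing is asked for, a point or a joint stands for the part that bears it (a point fixed in the world has none). Each returns a list of dicts, best first, with "score" (0 to 1); they miss things now and then, are a little off and sometimes report something else, mostly with a low value. They report only what shows in the picture. A call takes as long as a camera call.
- cut_out(picture, thing): "pixels" (400x640 bool, what is visible of it).
- place_of(picture, thing): "point" ([x, y, z] in mm, in world coordinates, good to about 4 mm: a listed point, or the origin of a listed thing).
The state is a dict: "time": time; "joint_positions": joint angles; "dq": joint speeds; "tau": joint torques, N m; "tool_pos": TCP position; "tcp_rot": TCP orientation; "contact_force": force on the tool from outside, world axes, zero at the start; "moment": the same for the moment, N m; "grip_width": finger opening in mm.
Only numpy, scipy, OpenCV 4.12 (cv2) and the standard library are available. Lean on these libraries where they do the work, as an engineer would, in place of code of your own. Each camera call takes 0.05 s, during which the arm holds its last target.

## Working session

There is one attempt and no reset: what is moved stays moved. The work goes in short steps, Python scripts to look and compute and a tool call to move; the robot and the scene stay as the last step left them, time stands still between calls to the robot, and variables do not carry over. Pictures are saved under pics/ and viewed, and the job is handed in when it is done.

Besides the shell and the picture viewer there is one more tool, called after "Call:" in YAML: its name, and indented under it one key for each argument. send_rows: Moves the arm, as the interface text tells. Its arguments: {"type":"object","properties":{"series":{"type":"string"}},"required":["series"]}

```bash
ls; mkdir -p pics
cat > h.py <<'E'
from plant import *
import numpy as np, cv2
from scipy.spatial.transform import Rotation as Ro
np.set_printoptions(precision=3,suppress=True)
def save(c,n): cv2.imwrite('pics/'+n+'.png',c['pixels'][:,:,::-1])
E
python3 - <<'E'
from h import *
o=get_obs();print(o)
try: print(grip_point_offset)
except Exception as e: print(e)
for n in ['scene','top','wrist']:
    c=capture(n);save(c,n+'0')
    print(n,c['mtx'].tolist(),c['k1'],c['R'].tolist(),c['t'])
    for th in ['pole','pole_hook','pole_grip','mat','screen','flap','flap_catch','flap_eye','cd_stack','pen_cup','record_brush']:
        try: print(th,[(np.round(p['point'],1),round(p['score'],2)) for p in place_of(c,th)[:2]])
        except Exception as e: print(th,e)
print(get_obs()['time'])
E
```

```text
pics
{'time': 0.0, 'joint_positions': array([ 1.179,  0.343,  1.525, -0.   ,  1.275, -0.146]), 'dq': array([-0.001, -0.001,  0.001,  0.   ,  0.   ,  0.   ]), 'tau': array([ -0.001, -43.125, -24.422,   0.072,   0.056,  -0.   ]), 'tool_pos': array([127.564, 508.837, 226.044]), 'tcp_rot': array([ 3.001,  1.569, -1.957]), 'contact_force': array([0.031, 0.294, 0.134]), 'moment': array([ 0.009, -0.003,  0.018]), 'grip_width': 91.81715039421186}
18.8
scene [[514.4792814440825, 0.0, 315.552100847578], [0.0, 514.4792814440825, 205.26505314229047], [0.0, 0.0, 1.0]] 0.024624833827260148 [[0.585667294596741, -0.8105424191425379, -0.0038479618367491075], [-0.7573773144292238, -0.545548712760823, -0.35882614953900194], [0.2887445646721534, 0.213067099233016, -0.933396479314507]] [-262.527  545.947 1375.73 ]
pole [(array([ 503.6, -244. ,    5.1]), 0.81)]
pole_hook [(array([596.5, -46.8,  19.2]), 0.97)]
pole_grip [(array([ 502.6, -246.5,   14.2]), 0.58)]
mat [(array([ 508. , -230.3,   -1.2]), 0.65)]
screen [(array([724.4,  95. ,  -0.7]), 0.76)]
flap [(array([848.9, 102.9, 270.9]), 0.74), (array([594
[... 1002 characters left out ...]
 ]), 0.32)]
flap_eye []
cd_stack [(array([520.6, 392.5,   1.5]), 0.62)]
pen_cup [(array([619. , 285.2,  -0.1]), 0.82)]
record_brush [(array([618.3, 287.3,   0.4]), 0.61), (array([435. , 257.8,  -2.1]), 0.6)]
wrist [[358.86458947682587, 0.0, 319.0518766904289], [0.0, 358.86458947682587, 201.39814122968616], [0.0, 0.0, 1.0]] -0.040605594968895264 [[0.24205779683438788, 0.9702617292333607, 0.0004469639510508027], [0.9307887735126223, -0.23234022008040253, 0.28222381408354075], [0.2739348135862856, -0.06789844562345672, -0.9593484867280337]] [-524.848  -35.599  390.891]
pole []
pole_hook []
pole_grip []
mat []
screen []
flap []
flap_catch []
flap_eye []
cd_stack []
pen_cup []
record_brush []
1.8
```

View pics/scene0.png

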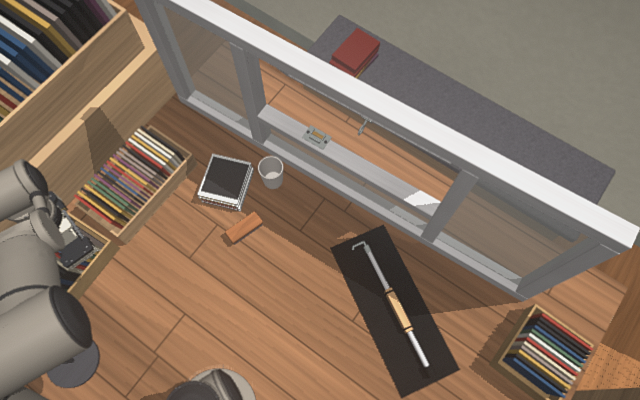

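View pics/top0.png

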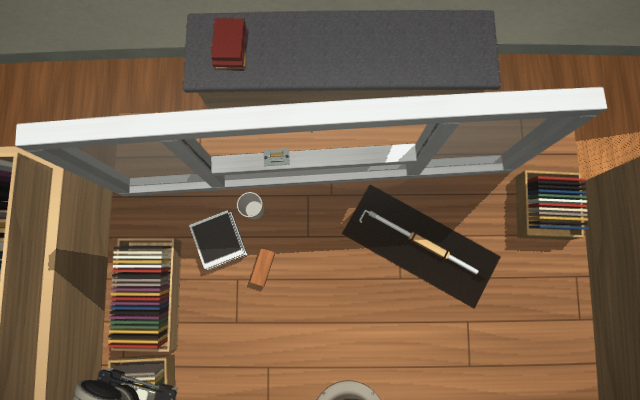

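The scene view shows the pole on the mat, with the hook at about (358,245) and the butt at (427,367). The eye is near (362,127) and the latch near (317,135). In the top view the pole's hook is at (362,215), and the screen's white head runs from (17,130) to (605,95). Next I'll refine the yaws.

```bash
cat >> h.py <<'E'
def unproj(c,uv,z):
    uv=np.asarray(uv,float).reshape(-1,1,2)
    d=cv2.undistortPoints(uv,c['mtx'],np.array([c['k1'],0,0,0.])).reshape(-1,2)
    r=np.c_[d,np.ones(len(d))]@np.asarray(c['R']); C=-np.asarray(c['R']).T@np.asarray(c['t'])
    return C+r*((z-C[2])/r[:,2])[:,None]
def ax(o=None):
    o=o or get_obs(); return Ro.from_euler('xyz',o['tcp_rot']).as_matrix()
E
python3 - <<'E'
from h import *
for n in ['scene','top']:
    c=capture(n); 
    # screen head top face
    im=c['pixels'].astype(int); m=((im.min(2)>215)&(im.max(2)-im.min(2)<25)).astype(np.uint8)
    k,l,s,_=cv2.connectedComponentsWithStats(m); i=1+np.argmax(s[1:,4]); v,u=np.nonzero(l==i)
    P=unproj(c,np.c_[u,v],545)[:,:2]; r=cv2.minAreaRect(P.astype(np.float32)); print(n,'head',r)
    for y in range(-350,600,100):
        q=P[abs(P[:,1]-y)<6][:,0]
        if len(q): print(y,q.min(),q.max())
    r=cut_out(c,'mat'); 
    for e in r[:1]:
        v,u=np.nonzero(e['pixels']); P=unproj(c,np.c_[u,v],3)[:,:2].astype(np.float32); print('mat',e['score'],cv2.minAreaRect(P))
    r=cut_out(c,'pole')
    for e in r[:2]:
        v,u=np.nonzero(e['pixels']); P=unproj(c,np.c_[u,v],17)[:,:2]
        L=cv2.fitLine(P.astype(np.float32),cv2.DIST_HUBER,0,.01,.01).ravel(); yaw=np.arctan2(L[1],L[0]); 
        d=np.array([np.cos(yaw),np.sin(yaw)]); t=(P-L[2:])@d; print('pole',e['score'],len(u),'yaw',yaw,L[2:],t.min(),t.max(),'end-based origin', L[2:]+d*(t.min()+195), L[2:]+d*(t.max()-223))
    print([(p['point'],p['score']) for th in ['flap_eye','flap_catch','pole_hook','pole_grip'] for p in place_of(c,th)])
print(ax())
E
```

```text
scene head ((726.9635009765625, 23.748779296875), (46.748626708984375, 1087.7432861328125), 3.16780686378479)
-350 724.5558794293702 770.8696278744153
-250 718.7505355006406 765.1839106750103
-150 713.350545273988 759.106283378338
-50 707.9948799414965 754.207715845148
50 702.3474233840361 748.1373280232501
150 696.3850845962318 742.1214404393909
250 691.4939487979191 737.0546593671636
350 686.2233342943621 732.1434594556367
450 680.3439649123 726.1031498593054
550 675.2195442531595 689.239395050186
mat 0.65 ((504.2939453125, -226.9840545654297), (461.2638854980469, 182.7450408935547), 60.11091613769531)
pole 0.66 1007 yaw 1.0553004 [ 500.97  -247.923] -193.05014820790498 223.58594208018042 end-based origin [ 501.931 -246.226] [ 501.259 -247.413]
[([522.2, 393.2, -4.0], 0.69), ([798.2, 99.3, 257.2], 0.66), ([729.5, 197.9, 213.4], 0.68), ([596.7, -47.6, 19.9], 0.86), ([502.9, -246.4, 13.9], 0.9)]
top head ((726.5208740234375, 94.2601318359375), (46.63985061645508, 1236.478515625), 3.160428762435913)
-350 729.3214150853764 773.1996177084229
-250 722.762453776407 768.5141053814511
-150 716.5804640915965 762.094654399251
-50 712.8182713652047 756.091258147538
50 707.2304790697476 750.4553248614136
150 701.9062238444544 745.1541937691177
250 694.7436190761741 740.1302350068061
350 689.8164554961415 733.2453280359202
450 685.1171875734622 728.7335617401907
550 678.4879721398718 722.222595889679
mat 0.77 ((506.9942932128906, -230.5284423828125), (461.8514709472656, 186.1234588623047), 60.07375717163086)
pole 0.72 521 yaw -0.28338096 [441.609 255.294] -53.909320373808164 54.13542065150081 end-based origin [577.072 215.845] [279.479 302.509]
pole 0.62 914 yaw 1.0519642 [ 508.33  -244.844] -203.26159128429566 215.63599504640896 end-based origin [ 504.233 -252.019] [ 504.678 -251.239]
[([596.5, -48.4, 18.3], 0.6), ([503.4, -250.1, 17.5], 0.55)]
[[ 0.    -0.97   0.243]
 [ 0.     0.243  0.97 ]
 [-1.    -0.     0.   ]]
```

```bash
cat >> h.py <<'E'
def plan(x,y,z,zyaw=None):
    """shift/turn in move units to TCP target; zyaw = heading of tool z"""
    o=get_obs(); A=ax(o); d=A.T@(np.array([x,y,z])-o['tool_pos'])/30
    cur=np.arctan2(A[1,2],A[0,2]); t=0
    if zyaw is not None:
        t=-(zyaw-cur); t=(t+np.pi)%(2*np.pi)-np.pi; t=np.degrees(t)/5
    print('t',round(o['time'],2),'pos',o['tool_pos'],'zyaw',round(cur,4),'F',o['contact_force'],'M',o['moment'],'w',round(o['grip_width'],1),'q',o['joint_positions'])
    print('shift',d,'turn',round(t,3))
E
python3 -c "
from h import *
plan(420,100,226,0.4);plan(503,-248,226,-.518)"
```

```text
t 2.5 pos [127.728 509.243 226.752] zyaw 1.325 F [-0.132 -0.109  0.659] M [ 0.041 -0.016 -0.041] w 91.9 q [ 1.179  0.342  1.524 -0.     1.275 -0.146]
shift [  0.024 -12.769 -10.861] turn 10.6
t 2.5 pos [127.728 509.243 226.752] zyaw 1.325 F [-0.132 -0.109  0.659] M [ 0.041 -0.016 -0.041] w 91.9 q [ 1.179  0.342  1.524 -0.     1.275 -0.146]
shift [  0.023 -18.275 -21.439] turn 21.119
```

Call:
send_rows:
  series: "1 0 -2 -1.7 1.3; 1 0 -4 -3.4 2.6; 1 0 -5.5 -4.7 4; 1 0 -7 -6 5.3; 1 0 -8.5 -7.2 6.6; 1 0 -10 -8.5 8; 1 0 -11.5 -9.8 9.3; 1 0 -12.8 -10.9 10.6"

```text
time: 3.5
tool_pos: [419.1, 100.3, 227.0]
tcp_rot: [-0.074, 1.57, 0.322]
contact_force: [1.5, 1.1, -0.4]
grip_width: 92.0
```

```bash
python3 -c "
from h import *
plan(503,-248,120,-.518)"
```

```text
t 3.5 pos [419.084 100.296 227.048] zyaw 0.3959 F [ 1.464  1.116 -0.426] M [0.015 0.01  0.025] w 92.0 q [ 0.056  0.168  1.762  0.     1.211 -0.34 ]
shift [  3.567 -11.79   -1.901] turn 10.473
```

Call:
send_rows:
  series: "1 0.4 -1.6 -0.2 1.3; 1 0.9 -3.2 -0.4 2.6; 1 1.4 -4.8 -0.7 4; 1 1.9 -6.3 -1 5.3; 1 2.4 -7.8 -1.2 6.6; 1 2.9 -9.2 -1.5 8; 1 3.3 -10.6 -1.7 9.2; 1 3.57 -11.79 -1.9 10.47"

```text
time: 4.5
tool_pos: [503.4, -247.4, 118.9]
tcp_rot: [2.852, 1.57, 2.334]
contact_force: [1.3, -0.2, 0.2]
grip_width: 91.5
```

Run:
```python
from h import *
plan(503,-248,5,-.518)
c=capture('wrist');save(c,'w1')
for th in ['pole','pole_grip','pole_hook']: print(th,[(p['point'],p['score']) for p in place_of(c,th)])
for e in cut_out(c,'pole')[:1]:
        v,u=np.nonzero(e['pixels']); P=unproj(c,np.c_[u,v],17)[:,:2]
        L=cv2.fitLine(P.astype(np.float32),cv2.DIST_HUBER,0,.01,.01).ravel(); print(np.arctan2(L[1],L[0]),L[2:],len(u))
```

```text
t 4.5 pos [ 503.406 -247.389  118.89 ] zyaw -0.5179 F [ 1.304 -0.236  0.196] M [-0.125  0.053 -0.049] w 91.5 q [-0.593  0.512  1.573  0.     1.057 -0.076]
shift [ 3.796 -0.025 -0.   ] turn 0.001
pole [([498.1, -251.5, 3.2], 0.61)]
pole_grip [([507.5, -252.6, 13.5], 0.56)]
pole_hook []
1.054635 [ 516.759 -224.509] 7978
```

View pics/w1.png

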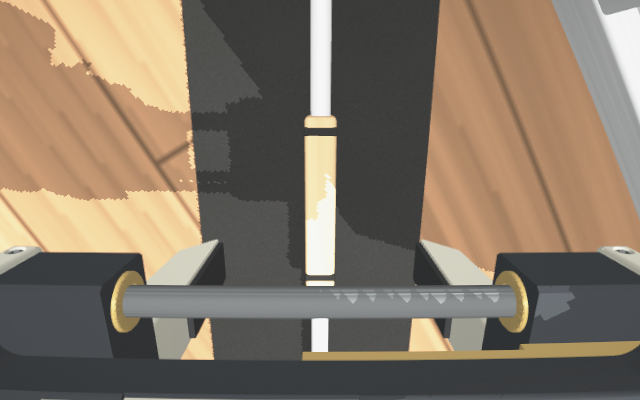

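Run:
```python
from h import *
c=capture('wrist')
P=unproj(c,[[320,115],[320,127],[320,135],[320,274],[320,285]],29)
d=np.array([np.cos(1.054),np.sin(1.054)])
print(P, (P[:,:2]-[503.4,-247.4])@d)
```

```text
[[ 534.234 -189.906   29.   ]
 [ 530.318 -196.894   29.   ]
 [ 527.67  -201.619   29.   ]
 [ 475.969 -293.89    29.   ]
 [ 471.32  -302.187   29.   ]] [ 65.221  57.21   51.795 -53.972 -63.483]
```

The wrist view shows the sleeve (columns 305–336, rows 115–285) centred between the open fingers. I'll descend and grip.

Call:
send_rows:
  series: "1 1 0 0 0; 1 2 0 0 0; 1 2.8 0 0 0; 1 3.4 0 0 0; 1 3.7 0 0 0; 1 3.8 0 0 0; 1 3.8 0 0 0"

```text
time: 5.68
tool_pos: [503.6, -245.7, 6.2]
tcp_rot: [0.079, 1.57, -0.434]
contact_force: [0.3, -0.3, 0.6]
grip_width: 91.9
```

Call:
send_rows:
  series: "-1 0 0 0 0; -1 0 0 0 0; -1 0 0 0 0; -1 0 0 0 0; -1 0 0 0 0; -1 0 0 0 0; -1 0 0 0 0; -1 0 0 0 0"

```text
time: 6.68
tool_pos: [503.4, -245.8, 5.6]
tcp_rot: [0.113, 1.57, -0.4]
contact_force: [0.8, -0.9, 0.2]
grip_width: 21.7
```

Run:
```python
from h import *
plan(503,-248,60,-.518)
```

```text
t 6.67 pos [ 503.432 -245.85     5.602] zyaw -0.5136 F [ 0.785 -0.851  0.161] M [-0.117 -0.009  0.054] w 21.7 q [-0.591  0.668  1.669  0.     0.805 -0.078]
shift [-1.813 -0.069  0.023] turn 0.05
```

Call:
send_rows:
  series: "-1 -0.3 0 0 0; -1 -1 0 0 0; -1 -2 0 0 0; -1 -3.3 0 0 0; -1 -4.8 0 0 0; -1 -6.3 0 0 0; -1 -7.6 0 0 0; -1 -8 0 0 0"

```text
time: 7.68
tool_pos: [503.9, -246.1, 248.3]
tcp_rot: [-0.054, 1.566, -0.568]
contact_force: [0.9, -0.5, -3.2]
grip_width: 21.5
```

Run:
```python
from h import *
plan(440,50,246,.055-np.pi/2)
c=capture('wrist');save(c,'w2')
```

```text
t 7.67 pos [ 503.869 -246.085  248.292] zyaw -0.5136 F [ 0.865 -0.47  -3.166] M [-0.157  0.1    0.044] w 21.5 q [-0.591  0.39   1.391  0.     1.356 -0.077]
shift [ 0.045  7.55  -6.704] turn 11.484
```

View pics/w2.png

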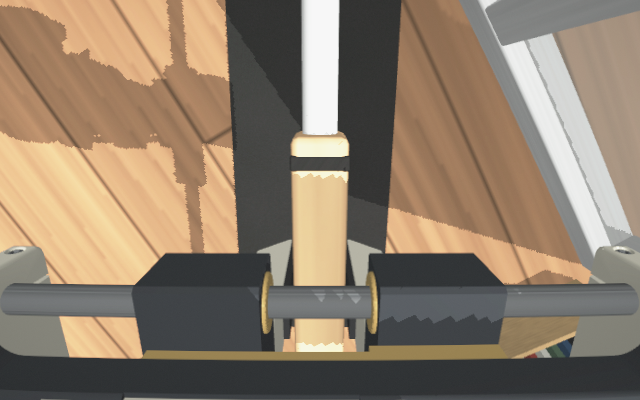

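Call:
send_rows:
  series: "-1 0 1.4 -0.5 0.8; -1 0 2.6 -1.4 2.3; -1 0 3.6 -2.3 4; -1 0 4.6 -3.4 6; -1 0 5.5 -4.5 8; -1 0 6.4 -5.5 9.8; -1 0 7.2 -6.4 11.2; -1 0 7.55 -6.7 11.48"

```text
time: 8.72
tool_pos: [437.7, 52.0, 243.9]
tcp_rot: [-1.784, 1.567, 2.984]
contact_force: [0.4, -0.9, -1.2]
grip_width: 22.3
```

Run:
```python
from h import *
plan(470,55,246,.055-np.pi/2)
for n in ['scene','top','wrist']:
    c=capture(n);save(c,n+'3')
    for th in ['flap_eye','pole_hook','pole_grip','flap_catch']: print(n,th,[(np.round(p['point'],1),round(p['score'],2)) for p in place_of(c,th)[:2]])
```

```text
t 8.72 pos [437.659  51.951 243.883] zyaw -1.5156 F [ 0.42  -0.905 -1.171] M [-0.07   0.158 -0.002] w 22.3 q [-0.056  0.174  1.705  0.     1.266  1.459]
shift [-0.075  1.082 -0.042] turn 0.002
scene flap_eye [(array([796.9,  97. , 253.2]), 0.88)]
scene pole_hook [(array([653.8,  84.3, 259.4]), 0.65), (array([796.4,  99.6, 251.7]), 0.59)]
scene pole_grip [(array([430. ,  51.7, 255.9]), 0.7), (array([518.7, 395.3,  -3.1]), 0.48)]
scene flap_catch [(array([730.1, 196.1, 213.7]), 0.71)]
top flap_eye []
top pole_hook [(array([651.4,  78.5, 258.1]), 0.76)]
top pole_grip [(array([436.1,  44.6, 257.6]), 0.84)]
top flap_catch [(array([731., 198., 219.]), 0.73)]
wrist flap_eye []
wrist pole_hook []
wrist pole_grip [(array([440.8,  49.2, 254.7]), 0.69)]
wrist flap_catch []
```

View pics/scene3.png

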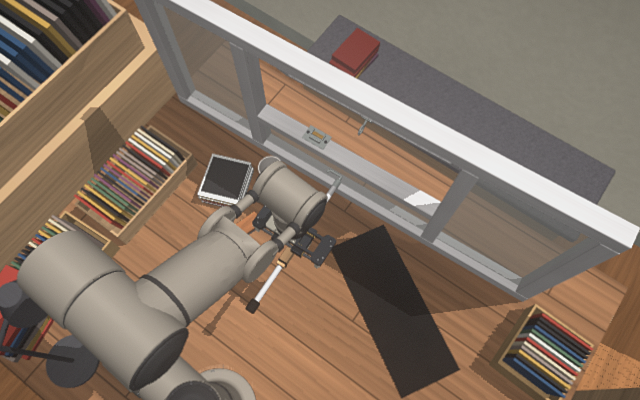

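View pics/wrist3.png

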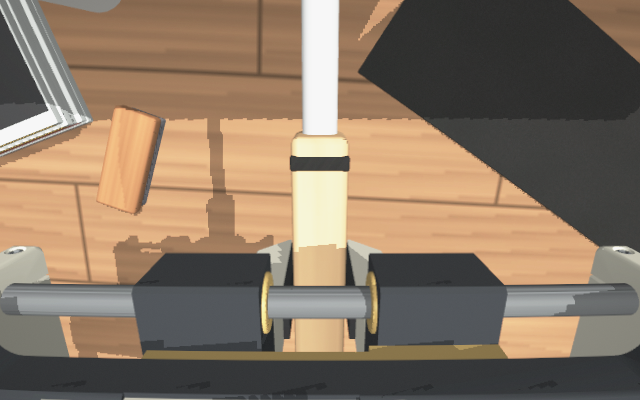

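The pole is held square. The scene view shows the hook at about (335,187) and the eye at about (362,127). Now I'll move through the opening, to the right of the eye.

Run:
```python
from h import *
plan(565,32,243,.055-np.pi/2)
```

```text
t 9.47 pos [439.589  50.138 245.613] zyaw -1.5157 F [ 0.384 -0.359 -2.312] M [-0.086  0.16   0.005] w 21.9 q [-0.06   0.174  1.701  0.     1.267  1.456]
shift [0.088 4.141 0.834] turn 0.001
```

Call:
send_rows:
  series: "-1 0 0.2 0.4 0; -1 0.05 0.8 0.83 0; -1 0.09 1.6 0.83 0; -1 0.09 2.4 0.83 0; -1 0.09 3.1 0.83 0; -1 0.09 3.7 0.83 0; -1 0.09 4.1 0.83 0; -1 0.09 4.14 0.83 0"

```text
time: 10.48
tool_pos: [565.4, 31.8, 242.5]
tcp_rot: [-1.581, 1.57, -3.096]
contact_force: [0.4, 1.0, -2.7]
grip_width: 21.7
```

```bash
cat > look.py <<'E'
from h import *
import sys
tag=sys.argv[1]
plan(582,32,243,.055-np.pi/2)
for n in ['scene','top']:
    c=capture(n);save(c,n+tag)
    for th in ['flap_eye','pole_hook']: print(n,th,[(np.round(p['point'],1),round(p['score'],2)) for p in place_of(c,th)[:2]])
    b=(290,80,400,160) if n=='scene' else (260,110,370,190)
    im=c['pixels'][b[1]:b[3],b[0]:b[2],::-1]; cv2.imwrite(f'pics/{n}{tag}z.png',cv2.resize(im,None,fx=7,fy=7,interpolation=cv2.INTER_CUBIC))
E
python3 look.py 4
```

```text
t 10.47 pos [565.365  31.834 242.467] zyaw -1.5157 F [ 0.398  0.985 -2.662] M [-0.092  0.197 -0.016] w 21.7 q [-0.079  0.407  1.38  -0.     1.354  1.437]
shift [-0.018  0.554  0.025] turn 0.001
scene flap_eye [(array([797.8,  97.2, 249.9]), 0.62)]
scene pole_hook [(array([781. ,  63.5, 257.9]), 0.64)]
top flap_eye []
top pole_hook [(array([781.3,  58.7, 255.9]), 0.58)]
```

View pics/scene4z.png

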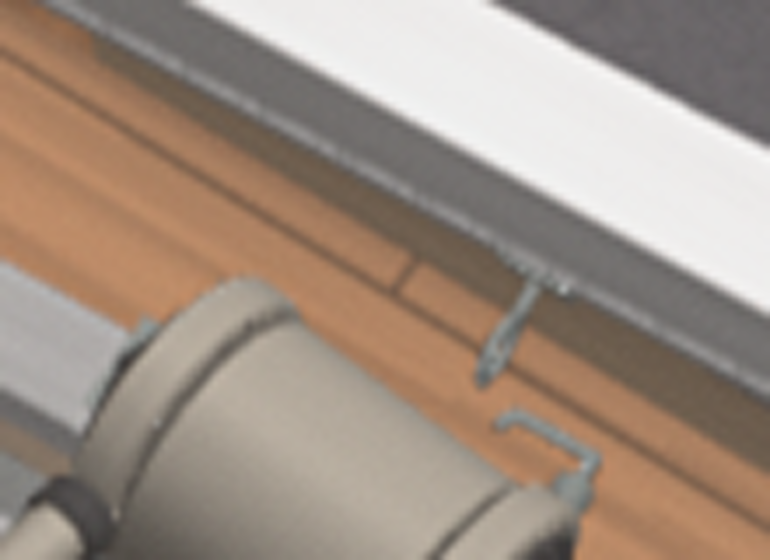

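View pics/top4.png

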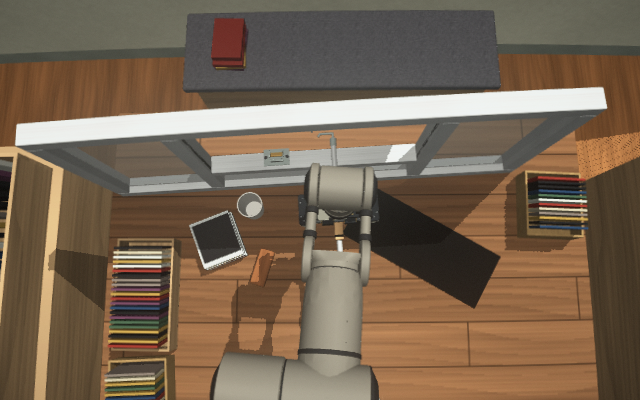

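```bash
cat > ov.py <<'E'
from h import *
import sys
def pole_pts(o,dz=11.4,dx=-0.7,yaw=None):
    A=ax(o); xd=A[:,1].copy(); xd[2]=0; xd/=np.linalg.norm(xd); yd=np.cross([0,0,1],xd); g=o['tool_pos']+[0,0,dz]+dx*xd
    return lambda L: np.array([g+a*xd+b*yd for a,b in L])
def eye_c(th,S=(724,95),yaw=.055):
    s,c=np.sin(th),np.cos(th); Rz=np.array([[np.cos(yaw),-np.sin(yaw),0],[np.sin(yaw),np.cos(yaw),0],[0,0,1]])
    e=np.array([15+250*s-52*c,0,500-250*c-52*s]); return Rz@e+[S[0],S[1],0],Rz
def proj(c,P):
    rv=cv2.Rodrigues(np.asarray(c['R']))[0]
    return cv2.projectPoints(np.asarray(P,float),rv,np.asarray(c['t'],float),c['mtx'],np.array([c['k1'],0,0,0.]))[0].reshape(-1,2)
def overlay(c,n,tag,th,o,f=7,S=(724,95)):
    b=(290,80,400,160) if n=='scene' else (280,100,390,180)
    im=cv2.resize(np.ascontiguousarray(c['pixels'][b[1]:b[3],b[0]:b[2],::-1]),None,fx=f,fy=f,interpolation=cv2.INTER_CUBIC)
    pp=pole_pts(o)
    def dr(P,col,cl=False): cv2.polylines(im,[np.round((proj(c,P)-[b[0],b[1]]+.5)*f).astype(int)],cl,col,1,cv2.LINE_AA)
    dr(pp([(150,0),(205,0),(220,0),(220,34),(214,38)]),(0,0,255))
    e,Rz=eye_c(th,S)
    a=np.linspace(0,2*np.pi,40)
    for r,col in ((12,(0,255,0)),(17,(255,255,0))):
        dr([e+Rz@np.array([r*np.cos(t),0,r*np.sin(t)]) for t in a],col,True)
    cv2.imwrite(f'pics/{n}{tag}.png',im)
    print(n,'hook',pp([(220,18)])[0],'eye',e)
if __name__=='__main__':
    o=get_obs()
    for n in ['scene','top']: overlay(capture(n),n,sys.argv[1],float(sys.argv[2]),o)
E
python3 ov.py ov1 0.45
```

```text
scene hook [782.548  62.363 254.575] eye [800.802  99.228 252.27 ]
top hook [782.548  62.363 254.575] eye [800.802  99.228 252.27 ]
```

View pics/sceneov1.png

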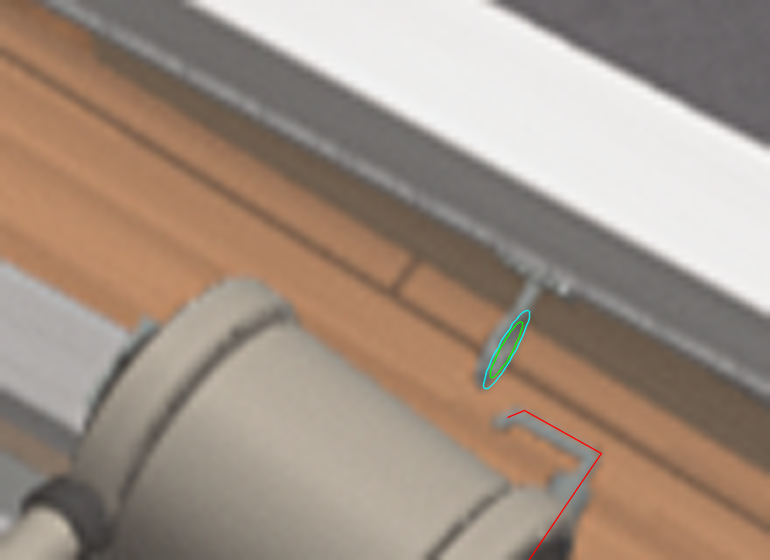

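View pics/topov1.png

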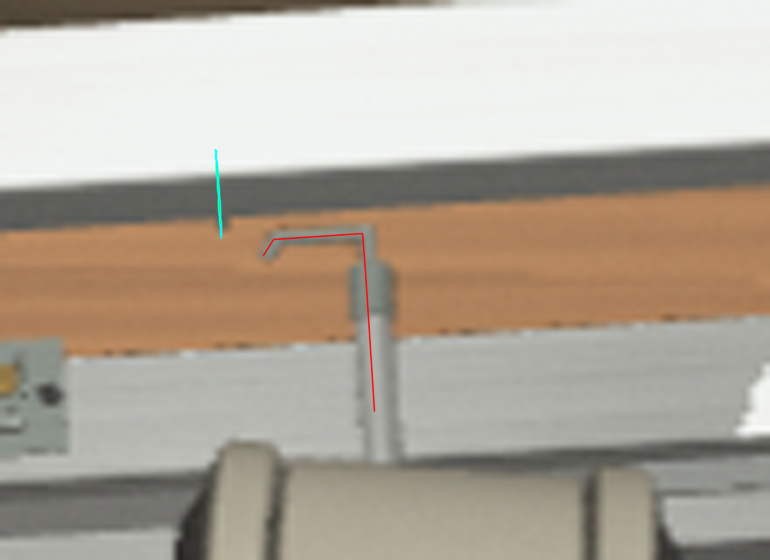

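Model overlays agree with the picture to about 2–4 mm in both cameras, and the hook-to-ring difference to about 2 mm. Now I'll bring the hook level with the ring's hole.

Call:
send_rows:
  series: "-1 0.03 0.2 0 0; -1 0.06 0.4 0 0; -1 0.06 0.6 0 0; -1 0.06 0.7 0 0; -1 0.06 0.72 0 0; -1 0.06 0.72 0 0"

```text
time: 11.62
tool_pos: [586.4, 33.5, 241.1]
tcp_rot: [-2.025, 1.571, 2.743]
contact_force: [0.2, 0.8, -2.6]
grip_width: 21.8
```

```bash
python3 look.py 5; python3 ov.py ov2 0.455
python3 - <<'E'
import cv2,numpy as np
a=cv2.imread('pics/sceneov2.png');b=cv2.imread('pics/scene5z.png')
cv2.imwrite('pics/cmp2.png',np.vstack([a[200:500,380:680],b[200:500,380:680]]).repeat(1,0))
E
```

```text
t 11.62 pos [586.427  33.451 241.074] zyaw -1.5155 F [ 0.182  0.756 -2.64 ] M [-0.088  0.144 -0.038] w 21.8 q [-0.073  0.448  1.32   0.     1.374  1.442]
shift [-0.064 -0.15   0.04 ] turn 0.003
scene flap_eye [(array([794.7,  98.7, 254.7]), 0.64), (array([620.1, 284.9,  -1.6]), 0.47)]
scene pole_hook [(array([726.8,  97.9,  -2.1]), 0.7), (array([798.6,  66.8, 255.6]), 0.59)]
top flap_eye []
top pole_hook [(array([800. ,  61.8, 255.4]), 0.67)]
scene hook [804.421  63.529 252.618] eye [802.038  99.296 252.583]
top hook [804.421  63.529 252.618] eye [802.038  99.296 252.583]
```

View pics/cmp2.png

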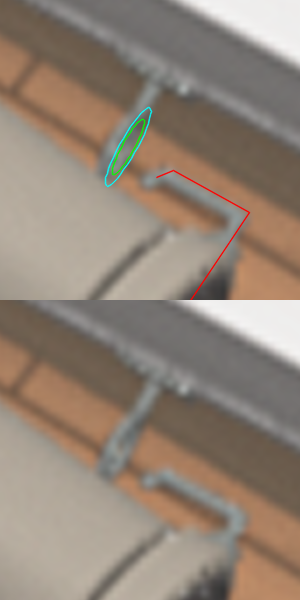

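View pics/topov2.png

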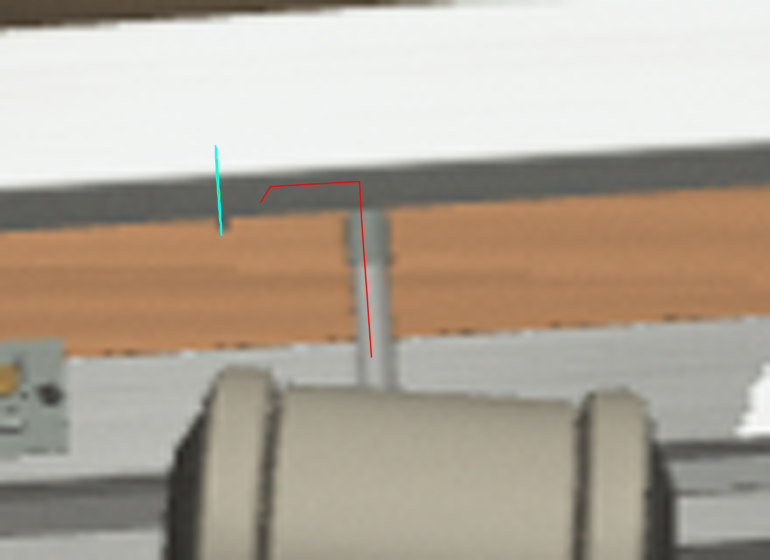

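The crossbar line meets the ring slightly on the near side (crop: ring tip (103,478), lip corner (160,474)). I'll move about 3.5 mm farther in x, then slide sideways slowly.

Call:
send_rows:
  series: "-1 0 0.06 0 0; -1 0 0.12 0 0; -1 0 0.12 -0.08 0; -1 0 0.12 -0.16 0; -1 0 0.12 -0.24 0; -1 0 0.12 -0.3 0; -1 0 0.12 -0.33 0; -1 0 0.12 -0.33 0"

```text
time: 13.02
tool_pos: [589.5, 43.6, 241.1]
tcp_rot: [2.823, 1.571, 1.307]
contact_force: [-1.5, -0.2, -2.4]
grip_width: 21.5
```

```bash
python3 ov.py ov3 0.465; python3 look.py 6
python3 - <<'E'
import cv2,numpy as np
a=cv2.imread('pics/sceneov3.png');b=cv2.imread('pics/scene6z.png')
cv2.imwrite('pics/cmp3.png',cv2.resize(np.hstack([a[220:500,420:660],b[220:500,420:660]]),None,fx=1.6,fy=1.6))
E
```

```text
scene hook [807.515  73.7   252.514] eye [804.505  99.432 253.227]
top hook [807.515  73.7   252.514] eye [804.505  99.432 253.227]
t 13.12 pos [589.533  43.478 241.136] zyaw -1.5156 F [ 0.125  1.125 -3.614] M [-0.071  0.151 -0.053] w 22.0 q [-0.056  0.455  1.308  0.     1.378  1.46 ]
shift [-0.062 -0.272  0.368] turn 0.002
scene flap_eye [(array([796.9,  99.1, 253.5]), 0.85)]
scene pole_hook [(array([805. ,  75.6, 256.1]), 0.65)]
top flap_eye []
top pole_hook [(array([805.6,  72.7, 255.2]), 0.85)]
```

View pics/cmp3.png

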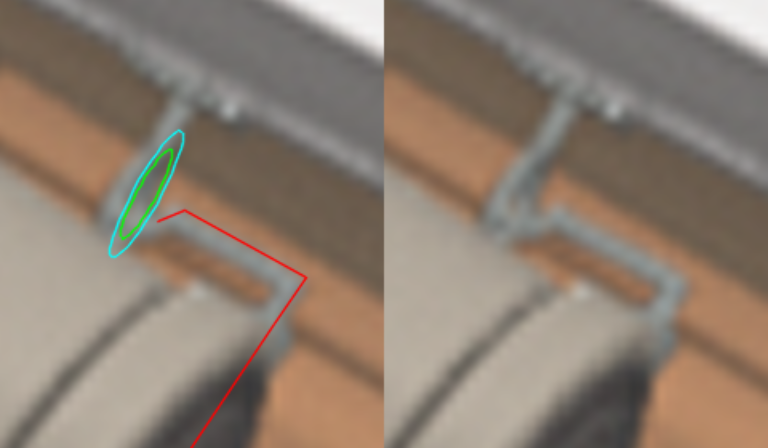

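The crop shows the lip corner at (560,215) right beside the ring. The ring's near tip is now hidden by the wrist, so I rely on the earlier fit (hook about +4 mm in x, z level). Sliding on slowly and watching the force.

Call:
send_rows:
  series: "-1 0 0 -0.05 0; -1 0 0 -0.1 0; -1 0 0 -0.15 0; -1 0 0 -0.2 0; -1 0 0 -0.25 0; -1 0 0 -0.3 0; -1 0 0 -0.3 0"

```text
time: 14.3
tool_pos: [589.0, 52.7, 241.1]
tcp_rot: [2.486, 1.571, 0.97]
contact_force: [0.1, -0.1, -1.2]
grip_width: 21.8
```

```bash
python3 ov.py ov4 0.461; python3 look.py 7
python3 - <<'E'
import cv2,numpy as np
b=cv2.imread('pics/scene7z.png')
cv2.imwrite('pics/cmp4.png',cv2.resize(b[220:500,420:660],None,fx=2,fy=2))
E
```

```text
scene hook [807.016  82.79  252.542] eye [803.519  99.378 252.966]
top hook [807.016  82.79  252.542] eye [803.519  99.378 252.966]
t 14.4 pos [589.075  52.518 241.14 ] zyaw -1.5155 F [ 0.884 -0.071 -1.995] M [-0.035  0.143  0.003] w 21.6 q [-0.041  0.456  1.308  0.     1.378  1.475]
shift [-0.062 -0.273  0.67 ] turn 0.003
scene flap_eye [(array([796.5,  97.2, 252.3]), 0.57)]
scene pole_hook [(array([804.1,  83.8, 253. ]), 0.64)]
top flap_eye []
top pole_hook []
```

View pics/cmp4.png

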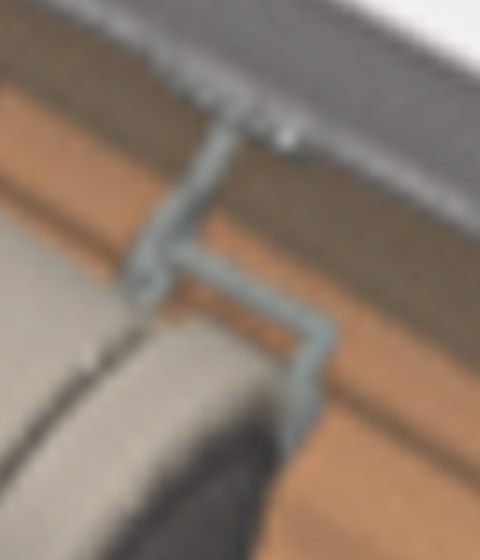

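No contact force, and the crossbar is entering the ring. Continuing.

Call:
send_rows:
  series: "-1 0 0 -0.07 0; -1 0 0 -0.14 0; -1 0 0 -0.21 0; -1 0 0 -0.28 0; -1 0 0 -0.35 0; -1 0 0 -0.42 0; -1 0 0 -0.5 0; -1 0 0 -0.53 0"

```text
time: 15.7
tool_pos: [588.2, 68.6, 241.1]
tcp_rot: [2.684, 1.571, 1.169]
contact_force: [-0.1, 0.2, -1.8]
grip_width: 21.9
```

```bash
python3 ov.py ov5 0.461; python3 look.py 8
python3 - <<'E'
import cv2,numpy as np
b=cv2.imread('pics/scene8z.png')
cv2.imwrite('pics/cmp5.png',cv2.resize(b[220:500,420:660],None,fx=2,fy=2))
E
```

```text
scene hook [806.124  98.733 252.527] eye [803.519  99.378 252.966]
top hook [806.124  98.733 252.527] eye [803.519  99.378 252.966]
t 15.8 pos [588.167  68.511 241.105] zyaw -1.5154 F [-0.773 -0.714 -2.704] M [ 0.     0.157 -0.029] w 21.9 q [-0.013  0.457  1.305  0.     1.379  1.502]
shift [-0.063 -0.273  1.204] turn 0.005
scene flap_eye [(array([797.5, 100.1, 252.9]), 0.6), (array([726.3,  95.2,  -0.4]), 0.23)]
scene pole_hook [(array([801.2, 101.7, 256.7]), 0.98)]
top flap_eye []
top pole_hook [(array([800.9,  99.4, 255.8]), 0.76)]
```

View pics/cmp5.png

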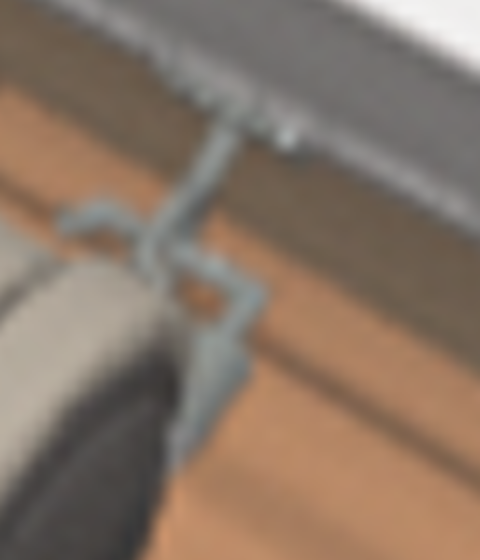

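The picture shows the lip out on the far side of the ring (lip at (70,220), ring crossing at (150,245)). I'll draw gently until it takes the load.

Call:
send_rows:
  series: "-1 0 -0.08 0 0; -1 0 -0.16 0 0; -1 0 -0.24 0 0; -1 0 -0.32 0 0; -1 0 -0.4 0 0; -1 0 -0.48 0 0; -1 0 -0.55 0 0; -1 0 -0.6 0 0"

```text
time: 17.1
tool_pos: [570.2, 67.4, 241.0]
tcp_rot: [2.275, 1.571, 0.759]
contact_force: [2.1, 0.0, -3.7]
grip_width: 21.8
```

```bash
python3 ov.py ov6 0.461; python3 look.py 9
python3 - <<'E'
import cv2,numpy as np
b=cv2.imread('pics/scene9z.png')
cv2.imwrite('pics/cmp6.png',cv2.resize(b[220:500,380:660],None,fx=2,fy=2))
E
```

```text
scene hook [788.125  97.525 252.439] eye [803.519  99.378 252.966]
top hook [788.125  97.525 252.439] eye [803.519  99.378 252.966]
t 17.2 pos [569.987  67.416 241.016] zyaw -1.5155 F [ 1.911  0.075 -3.854] M [-0.001  0.137  0.014] w 21.8 q [-0.016  0.423  1.36   0.     1.359  1.5  ]
shift [-0.066  0.335  1.201] turn 0.004
scene flap_eye [(array([793.9,  94.7, 254.1]), 0.61)]
scene pole_hook [(array([785. ,  99.1, 255.8]), 0.69)]
top flap_eye []
top pole_hook [(array([782.8,  97.7, 253.5]), 0.84)]
```

View pics/cmp6.png

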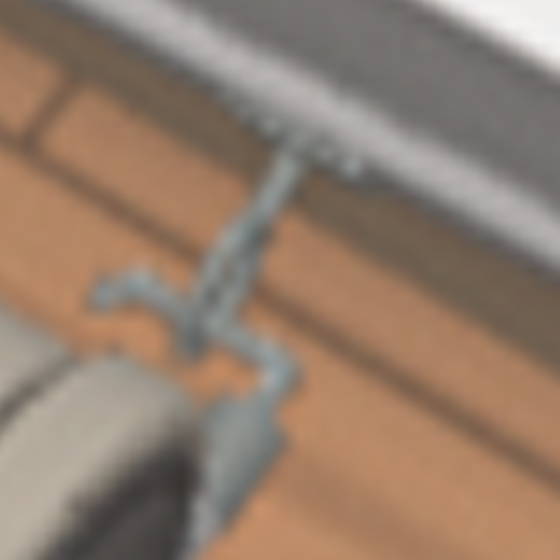

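Hooked and loaded (about 2 N). Now I'll draw it in along the arc.

Call:
send_rows:
  series: "-1 0.02 -0.12 0 0; -1 0.06 -0.3 0 0; -1 0.1 -0.5 0 0; -1 0.13 -0.7 0 0; -1 0.16 -0.9 0 0; -1 0.19 -1.1 0 0; -1 0.2 -1.3 0 0; -1 0.2 -1.35 0 0"

```text
time: 18.5
tool_pos: [529.7, 65.2, 235.5]
tcp_rot: [1.628, 1.57, 0.112]
contact_force: [4.0, 0.1, -2.2]
grip_width: 21.7
```

```bash
python3 look.py 10
```

```text
t 18.5 pos [529.739  65.189 235.513] zyaw -1.5155 F [ 4.025  0.062 -2.157] M [ 0.045 -0.774  0.024] w 21.7 q [-0.021  0.351  1.486  0.     1.303  1.494]
shift [-0.248  1.679  1.201] turn 0.003
scene flap_eye [(array([751.2,  96.7, 245.3]), 0.82)]
scene pole_hook [(array([745.3,  97.3, 250.4]), 0.91)]
top flap_eye [(array([754.3,  97.2, 246.1]), 0.82)]
top pole_hook [(array([745.2,  95.1, 246.7]), 0.92)]
```

View pics/scene10z.png

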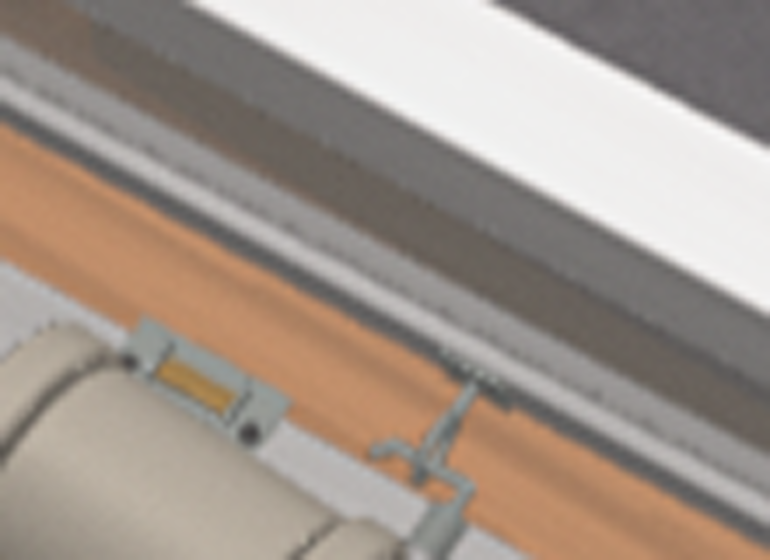

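Call:
send_rows:
  series: "-1 0.01 -0.12 0 0; -1 0.02 -0.25 0 0; -1 0.03 -0.4 0 0; -1 0.03 -0.55 0 0; -1 0.03 -0.68 0 0; -1 0.03 -0.8 0 0; -1 0.03 -0.85 0 0; -1 0.03 -0.85 0 0"

```text
time: 19.8
tool_pos: [505.1, 63.8, 234.6]
tcp_rot: [1.58, 1.568, 0.065]
contact_force: [5.7, 0.6, -0.7]
grip_width: 21.9
```

```bash
python3 look.py 11
```

```text
t 19.8 pos [505.099  63.751 234.643] zyaw -1.5156 F [ 5.685  0.577 -0.741] M [ 0.057 -0.909  0.008] w 21.9 q [-0.025  0.305  1.555  0.     1.279  1.49 ]
shift [-0.272  2.502  1.198] turn 0.002
scene flap_eye [(array([725. ,  96.9, 246.7]), 0.68)]
scene pole_hook [(array([722.1,  97.6, 251.2]), 0.57)]
top flap_eye [(array([729.6,  93.3, 242.8]), 0.79)]
top pole_hook [(array([717.7,  93.4, 251.8]), 0.85), (array([728.5,  96.5, 243.1]), 0.55)]
```

View pics/top11.png

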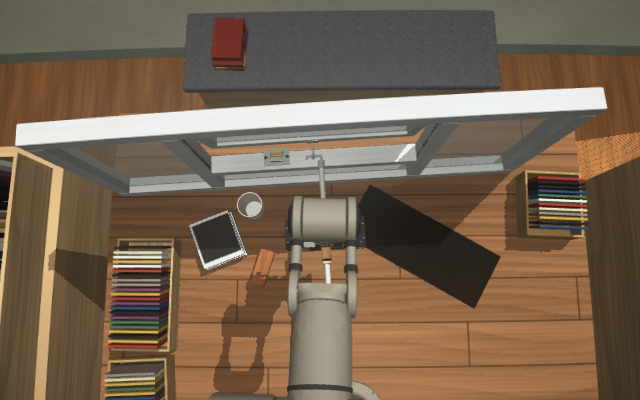

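Call:
send_rows:
  series: "-1 0 -0.1 0 0; -1 0 -0.2 0 0; -1 -0.01 -0.3 0 0; -1 -0.01 -0.38 0 0; -1 -0.02 -0.44 0 0; -1 -0.02 -0.48 0 0; -1 -0.02 -0.5 0 0"

```text
time: 20.98
tool_pos: [490.8, 63.0, 235.5]
tcp_rot: [1.589, 1.566, 0.073]
contact_force: [7.6, 1.2, -1.2]
grip_width: 21.9
```

Call:
send_rows:
  series: "-1 0 -0.04 0 0; -1 -0.01 -0.08 0 0; -1 -0.02 -0.12 0 0; -1 -0.02 -0.14 0 0"

```text
time: 21.48
tool_pos: [486.7, 62.8, 236.2]
tcp_rot: [1.584, 1.566, 0.068]
contact_force: [8.0, 1.0, -1.8]
grip_width: 21.8
```

Call:
send_rows:
  series: "-1 -0.01 -0.04 0 0; -1 -0.01 -0.08 0 0; -1 -0.02 -0.12 0 0; -1 -0.02 -0.14 0 0"

```text
time: 21.98
tool_pos: [482.6, 62.5, 236.8]
tcp_rot: [1.591, 1.566, 0.075]
contact_force: [8.5, 1.4, -1.6]
grip_width: 21.8
```

Call:
send_rows:
  series: "-1 -0.01 -0.03 0 0; -1 -0.02 -0.06 0 0; -1 -0.02 -0.1 0 0; -1 -0.03 -0.12 0 0"

```text
time: 22.48
tool_pos: [479.8, 62.4, 237.8]
tcp_rot: [1.591, 1.564, 0.075]
contact_force: [10.6, 0.8, -1.6]
grip_width: 22.0
```

```bash
python3 look.py 12
```

```text
t 22.48 pos [479.793  62.379 237.846] zyaw -1.5157 F [10.576  0.757 -1.595] M [ 0.161 -1.68  -0.02 ] w 22.0 q [-0.03   0.253  1.619  0.001  1.263  1.486]
shift [-0.15   3.347  1.199] turn 0.001
scene flap_eye [(array([698.5,  91.2, 246.8]), 0.89)]
scene pole_hook [(array([694.2,  96.2, 255.1]), 0.81), (array([752.8,  95.9, 251.4]), 0.47)]
top flap_eye [(array([701. ,  93.9, 247.1]), 0.9)]
top pole_hook [(array([692.4,  94. , 251.7]), 0.8)]
```

View pics/scene12z.png

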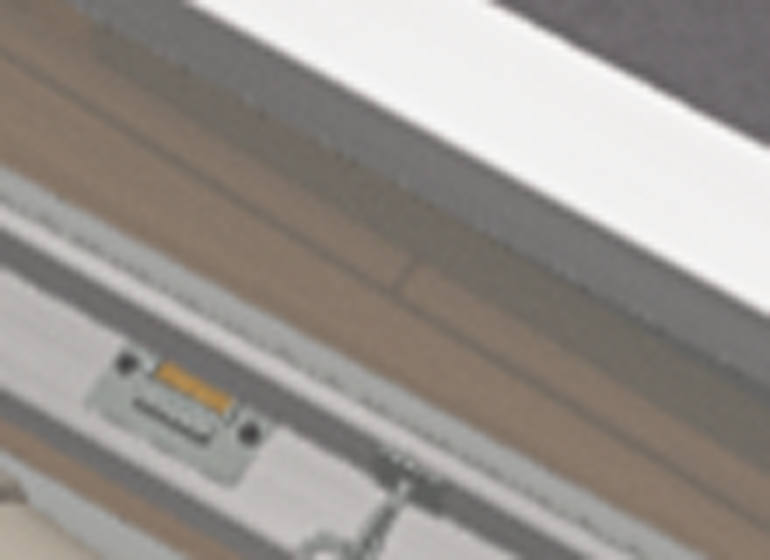

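View pics/top12z.png

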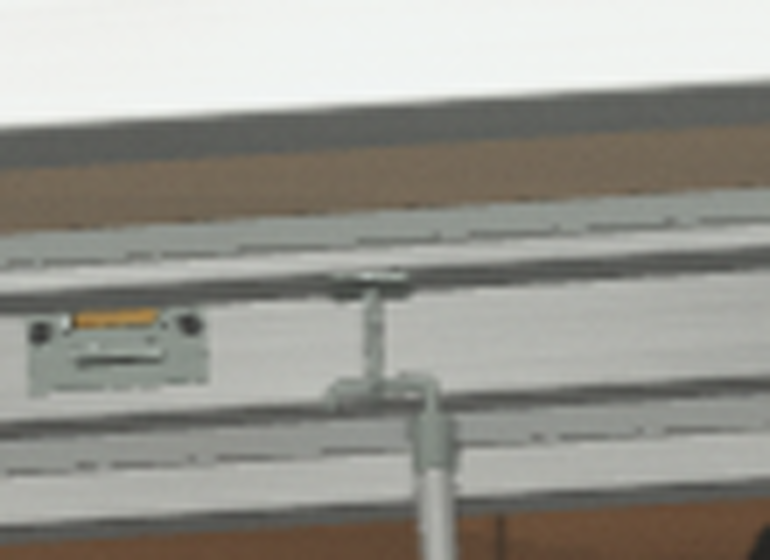

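The ramp has begun (10.6 N). Continuing in small steps.

Call:
send_rows:
  series: "-1 0 -0.03 0 0; -1 -0.01 -0.06 0 0; -1 -0.01 -0.09 0 0; -1 -0.01 -0.1 0 0"

```text
time: 23.28
tool_pos: [477.3, 62.2, 238.2]
tcp_rot: [1.594, 1.563, 0.079]
contact_force: [13.2, 3.1, -2.6]
grip_width: 22.2
```

Call:
send_rows:
  series: "-1 0 -0.03 0 0; -1 0 -0.06 0 0; -1 -0.01 -0.09 0 0; -1 -0.01 -0.1 0 0"

```text
time: 23.78
tool_pos: [474.7, 62.1, 238.7]
tcp_rot: [1.594, 1.562, 0.078]
contact_force: [14.0, 2.7, -2.2]
grip_width: 22.1
```

Call:
send_rows:
  series: "-1 0 -0.03 0 0; -1 0 -0.05 0 0; -1 -0.01 -0.07 0 0; -1 -0.01 -0.07 0 0"

```text
time: 24.28
tool_pos: [472.9, 62.0, 239.0]
tcp_rot: [1.59, 1.561, 0.075]
contact_force: [15.5, 2.4, -3.0]
grip_width: 21.4
```

```bash
python3 look.py 13
```

```text
t 24.27 pos [472.9    62.014 239.048] zyaw -1.5157 F [15.494  2.432 -3.014] M [ 0.286 -2.194  0.006] w 21.4 q [-0.031  0.238  1.636  0.001  1.258  1.484]
shift [-0.099  3.577  1.199] turn 0.001
scene flap_eye [(array([694.1,  93.2, 250.8]), 0.69)]
scene pole_hook [(array([689.6,  94.1, 255.3]), 0.66)]
top flap_eye [(array([694.6,  89.2, 245.1]), 0.57)]
top pole_hook [(array([690.4,  89.6, 254.2]), 0.93)]
```

View pics/top13z.png

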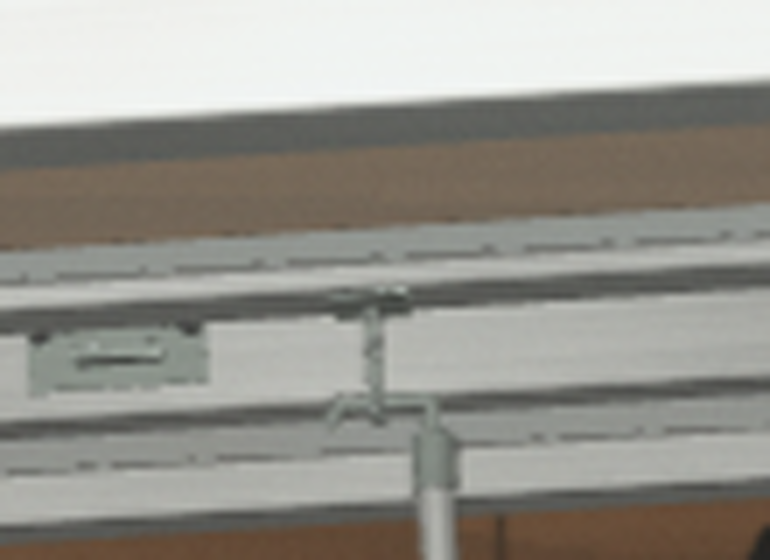

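Call:
send_rows:
  series: "-1 0 -0.02 0 0; -1 0 -0.04 0 0; -1 0 -0.05 0 0; -1 0 -0.05 0 0"

```text
time: 25.08
tool_pos: [470.7, 61.9, 239.0]
tcp_rot: [1.589, 1.563, 0.074]
contact_force: [11.1, 2.0, -1.3]
grip_width: 21.8
```

Call:
send_rows:
  series: "-1 0 -0.02 0 0; -1 0 -0.04 0 0; -1 0 -0.05 0 0; -1 0 -0.05 0 0"

```text
time: 25.58
tool_pos: [469.2, 61.8, 239.0]
tcp_rot: [1.584, 1.563, 0.068]
contact_force: [11.8, 0.9, -1.2]
grip_width: 21.3
```

```bash
python3 look.py 14; python3 ov.py ov14 0.04
```

```text
t 25.57 pos [469.155  61.776 239.038] zyaw -1.5157 F [11.833  0.928 -1.177] M [ 0.209 -1.903 -0.03 ] w 21.3 q [-0.032  0.232  1.644  0.001  1.258  1.484]
shift [-0.103  3.702  1.198] turn 0.001
scene flap_eye [(array([688. ,  93.2, 249.7]), 0.6)]
scene pole_hook [(array([682.5,  94.1, 253.2]), 0.67)]
top flap_eye [(array([691.7,  91.4, 248.3]), 0.74)]
top pole_hook [(array([684.9,  93.3, 254.6]), 0.77)]
scene hook [687.144  91.798 250.416] eye [697.08   93.518 248.121]
top hook [687.144  91.798 250.416] eye [697.08   93.518 248.121]
```

View pics/top14z.png

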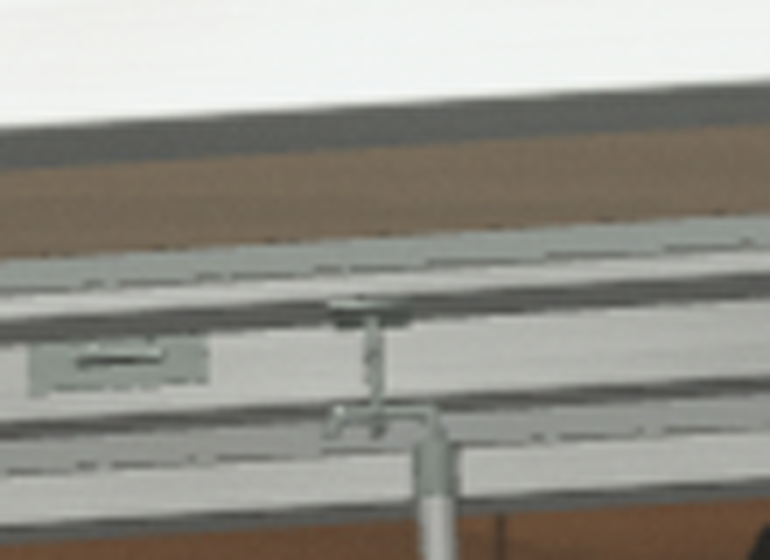

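View pics/scene14.png

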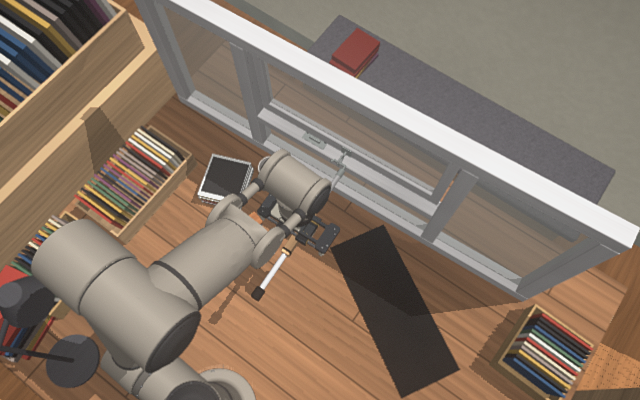

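The pull fell from 15.5 N to 11 N and the flap followed. The flap rail's edge moved about 10 zoomed px in the top view. One small step will show whether it's against the hard stop.

Call:
send_rows:
  series: "-1 0 -0.02 0 0; -1 0 -0.03 0 0; -1 0 -0.03 0 0"

```text
time: 26.35
tool_pos: [468.3, 61.7, 239.1]
tcp_rot: [1.581, 1.563, 0.065]
contact_force: [11.2, 1.4, -1.3]
grip_width: 21.7
```

Call:
send_rows:
  series: "-1 0 -0.02 0 0; -1 0 -0.04 0 0; -1 0 -0.05 0 0; -1 0 -0.05 0 0"

```text
time: 26.85
tool_pos: [466.3, 61.6, 239.0]
tcp_rot: [1.578, 1.564, 0.063]
contact_force: [8.6, 1.2, -0.1]
grip_width: 22.0
```

```bash
python3 look.py 15
python3 - <<'E'
import cv2,numpy as np
r=[]
for n in ['12','13','14','15']: r.append(cv2.imread(f'pics/top{n}z.png')[260:480,300:480])
cv2.imwrite('pics/cmp15.png',np.hstack(r))
E
```

```text
t 26.85 pos [466.302  61.617 238.986] zyaw -1.5157 F [ 8.578  1.189 -0.081] M [ 0.2   -1.71  -0.039] w 22.0 q [-0.032  0.227  1.65   0.001  1.257  1.483]
shift [-0.108  3.797  1.198] turn 0.001
scene flap_eye [(array([686.2,  93.1, 251. ]), 0.87)]
scene pole_hook [(array([680.4,  93.9, 257.5]), 0.94)]
top flap_eye [(array([690.3,  95.2, 248.7]), 0.95)]
top pole_hook [(array([682.1,  91.9, 255.2]), 0.85)]
```

View pics/cmp15.png

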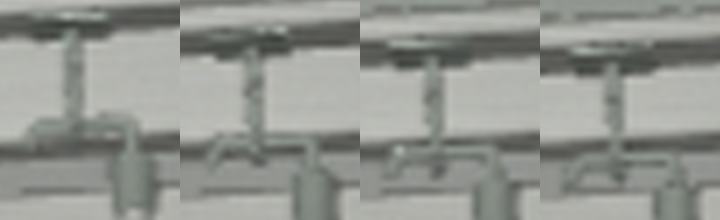

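The pull now eases past the ramp's crest, with the flap still moving in. Continuing in about 1 mm steps and lowering 1 mm, because the hook sits about 4 mm high in the ring.

Call:
send_rows:
  series: "-1 0.02 -0.02 0 0; -1 0.03 -0.04 0 0; -1 0.03 -0.04 0 0"

```text
time: 27.52
tool_pos: [464.2, 61.5, 237.8]
tcp_rot: [1.567, 1.566, 0.051]
contact_force: [7.1, 0.8, -0.1]
grip_width: 21.7
```

Call:
send_rows:
  series: "-1 0.01 -0.02 0 0; -1 0.01 -0.03 0 0; -1 0.01 -0.03 0 0"

```text
time: 27.9
tool_pos: [464.0, 61.4, 237.6]
tcp_rot: [1.571, 1.565, 0.055]
contact_force: [9.3, 1.4, -0.8]
grip_width: 21.6
```

Call:
send_rows:
  series: "-1 0 -0.02 0 0; -1 0 -0.02 0 0; -1 0 -0.02 0 0"

```text
time: 28.28
tool_pos: [463.4, 61.4, 237.7]
tcp_rot: [1.57, 1.565, 0.055]
contact_force: [9.7, 0.8, -0.2]
grip_width: 21.9
```

```bash
python3 look.py 16
python3 - <<'E'
import cv2,numpy as np
r=[]
for n in ['13','14','15','16']: r.append(cv2.imread(f'pics/top{n}z.png')[260:480,300:480])
cv2.imwrite('pics/cmp16.png',np.hstack(r))
E
```

```text
t 28.27 pos [463.418  61.4   237.661] zyaw -1.5158 F [ 9.669  0.789 -0.185] M [ 0.097 -1.602 -0.025] w 21.9 q [-0.033  0.223  1.659  0.001  1.253  1.483]
shift [-0.154  3.894  1.196] turn 0.0
scene flap_eye [(array([682.9,  91.8, 249.1]), 0.6)]
scene pole_hook [(array([680.5,  93.8, 256.5]), 0.6)]
top flap_eye [(array([686.9,  89.9, 249.3]), 0.85), (array([728.4, 198.9, 216.6]), 0.45)]
top pole_hook [(array([675.8,  89.6, 255.5]), 0.82)]
```

View pics/cmp16.png

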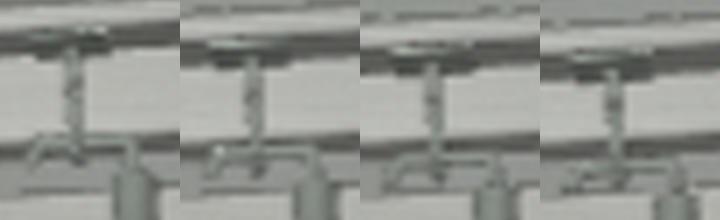

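Test: ease off 2 mm. If it's latched, the pull should vanish.

Call:
send_rows:
  series: "-1 0 0.03 0 0; -1 0 0.06 0 0; -1 0 0.08 0 0; -1 0 0.08 0 0"

```text
time: 29.08
tool_pos: [463.9, 61.5, 236.8]
tcp_rot: [1.62, 1.57, 0.104]
contact_force: [5.2, 0.4, -0.7]
grip_width: 21.7
```

Call:
send_rows:
  series: "-1 0 0.03 0 0; -1 0 0.06 0 0; -1 0 0.08 0 0; -1 0 0.08 0 0"

```text
time: 29.58
tool_pos: [465.4, 61.7, 236.3]
tcp_rot: [-1.686, 1.569, 3.082]
contact_force: [0.1, -0.2, -3.0]
grip_width: 21.8
```

The force dropped to 0.1 N after 2 mm, so the latch is holding the flap. Next I'll centre the hook in the ring and look.

Call:
send_rows:
  series: "-1 0.02 0.06 0 0; -1 0.04 0.12 0 0; -1 0.06 0.2 0 0; -1 0.08 0.28 0 0; -1 0.09 0.34 0 0; -1 0.09 0.36 0 0; -1 0.09 0.36 0 0"

```text
time: 30.45
tool_pos: [476.8, 62.3, 233.9]
tcp_rot: [-3.022, 1.571, 1.745]
contact_force: [0.1, -0.4, -2.2]
grip_width: 21.7
```

```bash
python3 look.py 17; python3 ov.py ov17 0.018;  python3 - <<'E'
import cv2,numpy as np
c=cv2.imread('pics/top17z.png')[250:480,260:500]
s=cv2.imread('pics/scene17.png')[130:200,310:370]
cv2.imwrite('pics/cmp17.png',np.hstack([cv2.resize(c,(480,460)),cv2.resize(s,(300,350),interpolation=cv2.INTER_CUBIC)[:,:].repeat(1,0) if 0 else cv2.copyMakeBorder(cv2.resize(s,(320,373),interpolation=cv2.INTER_CUBIC),0,87,0,0,cv2.BORDER_CONSTANT)]))
E
```

```text
t 30.45 pos [476.768  62.258 233.906] zyaw -1.5155 F [ 0.113 -0.385 -2.223] M [-0.048  0.142 -0.014] w 21.7 q [-0.03   0.255  1.628  0.     1.259  1.486]
shift [-0.303  3.447  1.201] turn 0.004
scene flap_eye [(array([519.3, 391.1,  -3.5]), 0.61), (array([686.6,  91.4, 251.4]), 0.58)]
scene pole_hook [(array([693.8,  95.8, 248.9]), 0.78), (array([470.6,  67. , 244.6]), 0.71)]
top flap_eye [(array([687. ,  92.7, 247.8]), 0.9)]
top pole_hook [(array([694.8,  94.4, 249.5]), 0.59)]
scene hook [694.67   92.354 245.35 ] eye [691.557  93.214 249.105]
top hook [694.67   92.354 245.35 ] eye [691.557  93.214 249.105]
```

View pics/cmp17.png

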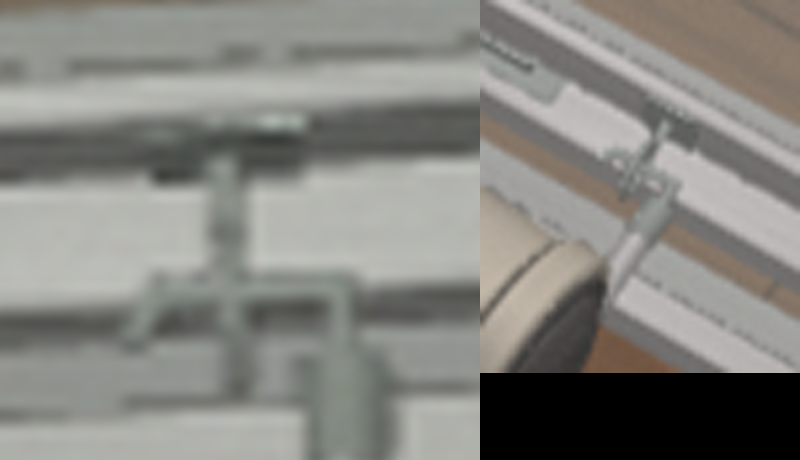

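View pics/topov17.png

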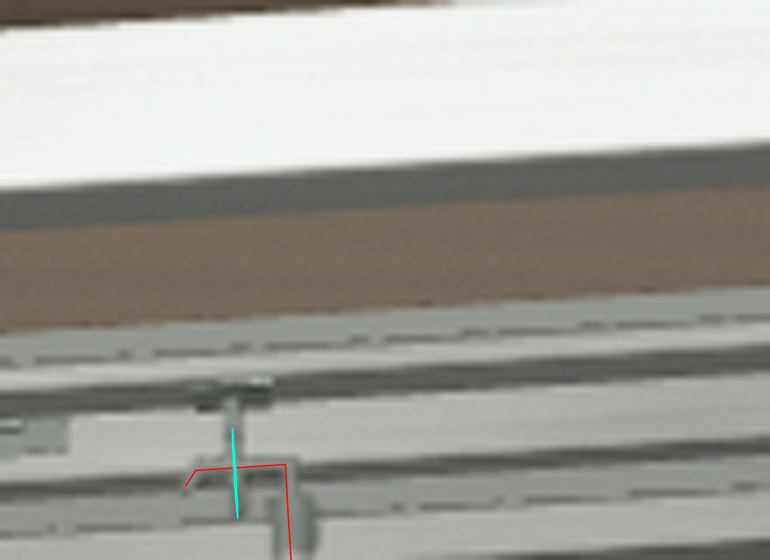

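The flap stays put when unloaded (eye about 687, 92, 248 in both). In the top crop the crossbar crosses the ring near its middle. Sliding out sideways.

Call:
send_rows:
  series: "-1 -0.06 0 0 0; -1 -0.06 0 0.06 0; -1 -0.06 0 0.14 0; -1 -0.06 0 0.22 0; -1 -0.06 0 0.3 0; -1 -0.06 0 0.38 0; -1 -0.06 0 0.46 0; -1 -0.06 0 0.5 0"

```text
time: 31.85
tool_pos: [477.6, 47.1, 235.7]
tcp_rot: [-2.972, 1.571, 1.795]
contact_force: [-1.1, 0.8, -1.6]
grip_width: 22.1
```

```bash
python3 look.py 18; python3 ov.py ov18 0.018
```

```text
t 31.85 pos [477.575  47.074 235.691] zyaw -1.5157 F [-1.073  0.801 -1.607] M [-0.12   0.116  0.018] w 22.1 q [-0.062  0.252  1.627  0.     1.263  1.454]
shift [-0.244  3.448  0.693] turn 0.001
scene flap_eye [(array([681.7,  92.8, 253.1]), 0.68)]
scene pole_hook [(array([695.2,  79.9, 253.8]), 0.55)]
top flap_eye [(array([690.9,  92.2, 249.3]), 0.91)]
top pole_hook [(array([691.6,  76.5, 248.6]), 0.89)]
scene hook [695.517  77.438 247.108] eye [691.557  93.214 249.105]
top hook [695.517  77.438 247.108] eye [691.557  93.214 249.105]
```

View pics/topov18.png

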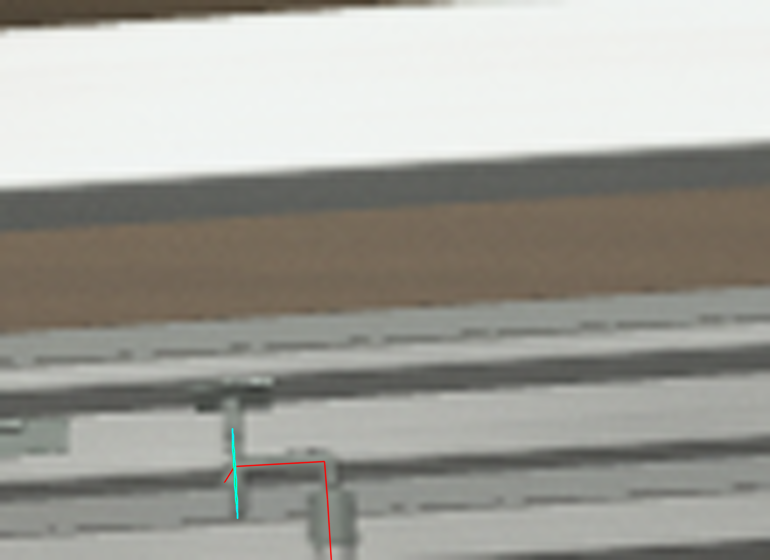

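Call:
send_rows:
  series: "-1 0 0 0.07 0; -1 0 0 0.14 0; -1 0 0 0.22 0; -1 0 0 0.32 0; -1 0 0 0.45 0; -1 0 0 0.6 0; -1 0 0 0.75 0; -1 0 0 0.8 0"

```text
time: 33.25
tool_pos: [478.9, 22.9, 235.7]
tcp_rot: [2.425, 1.571, 0.909]
contact_force: [-0.5, -0.4, -2.1]
grip_width: 21.6
```

```bash
python3 look.py 19; python3 ov.py ov19 0.018
```

```text
t 33.25 pos [478.93   22.93  235.711] zyaw -1.5159 F [-0.45  -0.438 -2.053] M [-0.064  0.137 -0.008] w 21.6 q [-0.112  0.251  1.628  0.     1.263  1.404]
shift [-0.243  3.447 -0.113] turn -0.001
scene flap_eye [(array([684.1,  94.1, 249.5]), 0.6)]
scene pole_hook [(array([694.8,  54.8, 252.6]), 0.8), (array([727.7,  99.5,  -2.2]), 0.42)]
top flap_eye [(array([688.2,  89.9, 250.7]), 0.98), (array([723.9,  96.5,  -0.9]), 0.65)]
top pole_hook [(array([693.2,  54.4, 253.5]), 0.56)]
scene hook [696.855  53.51  247.108] eye [691.557  93.214 249.105]
top hook [696.855  53.51  247.108] eye [691.557  93.214 249.105]
```

View pics/topov19.png

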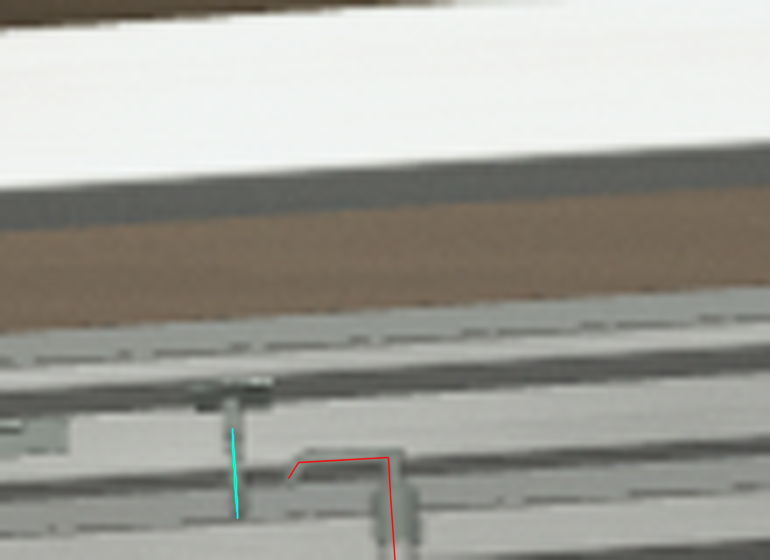

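The hook is clear of the ring and the flap stays shut. Retreating and returning to the mat.

Call:
send_rows:
  series: "-1 0 -0.4 0.1 0; -1 0 -0.9 0.2 0; -1 0 -1.3 0.3 0; -1 0 -1.6 0.3 0; -1 0 -1.7 0.3 0; -1 0 -1.7 0.3 0"

```text
time: 34.4
tool_pos: [428.5, 11.5, 235.9]
tcp_rot: [1.582, 1.57, 0.066]
contact_force: [-0.2, -0.1, -2.8]
grip_width: 21.7
```

Run:
```python
from h import *
plan(503.4,-245.8,235,-.5136)
```

```text
t 34.4 pos [428.542  11.479 235.876] zyaw -1.5156 F [-0.21  -0.12  -2.835] M [-0.052  0.167 -0.033] w 21.7 q [-0.152  0.156  1.751  0.     1.234  1.363]
shift [0.03  2.019 8.7  ] turn -11.483
```

Call:
send_rows:
  series: "-1 0 -0.1 0.7 -1.2; -1 0 -0.1 1.8 -3; -1 0 0 3 -4.8; -1 0 0.2 4.3 -6.6; -1 0 0.6 5.6 -8.3; -1 0 1.1 6.9 -10; -1 0 1.7 8 -11.2; -1 0 2.02 8.7 -11.48"

```text
time: 35.4
tool_pos: [504.4, -247.5, 235.1]
tcp_rot: [2.196, 1.571, 1.683]
contact_force: [0.4, 0.8, -3.1]
grip_width: 21.7
```

Run:
```python
from h import *
c=capture('wrist')
c=capture('wrist');save(c,'w20');plan(503.4,-245.8,30,-.5136)
c=capture('scene');save(c,'s20')
for th in ['pole_hook','pole_grip','flap_eye','mat']: print(th,[(np.round(p['point'],1),round(p['score'],2)) for p in place_of(c,th)[:2]])
```

```text
t 35.5 pos [ 504.319 -247.799  234.755] zyaw -0.5151 F [-0.452 -0.054 -2.074] M [-0.054  0.062  0.004] w 21.9 q [-0.593  0.404  1.407 -0.     1.331 -0.078]
shift [ 6.825  0.045 -0.06 ] turn -0.017
pole_hook [(array([595. , -45.4, 251.1]), 0.81), (array([730.6, 196.2, 213.2]), 0.58)]
pole_grip [(array([ 502. , -250.9,  245.4]), 0.84)]
flap_eye [(array([685.2,  90.8, 250.9]), 0.95), (array([741.8,  97.9, 247.3]), 0.38)]
mat [(array([ 506.4, -227.4,   -2.3]), 0.65)]
```

View pics/s20.png

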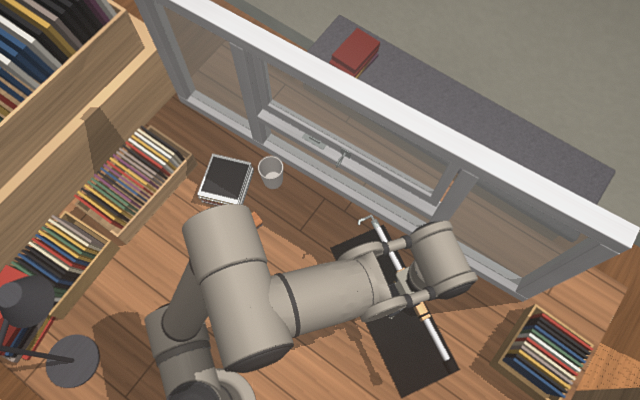

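View pics/w20.png

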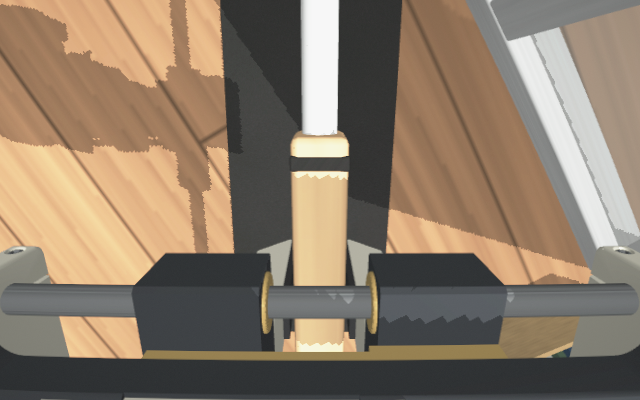

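The scene view shows the flap shut (eye near (342,157)). The sleeve sits in the grip as at first, so the pole has not slipped. Descending.

Call:
send_rows:
  series: "-1 1 0 0 0; -1 2.3 0 0 0; -1 3.7 0 0 0; -1 5 0 0 0; -1 6 0 0 0; -1 6.6 0.02 -0.03 0; -1 6.85 0.04 -0.06 0; -1 6.9 0.04 -0.06 0"

```text
time: 36.75
tool_pos: [502.6, -243.5, 29.0]
tcp_rot: [0.596, 1.571, 0.083]
contact_force: [-0.5, -0.4, -2.6]
grip_width: 21.4
```

Call:
send_rows:
  series: "-1 0.15 0 0 0; -1 0.3 0 0 0; -1 0.4 0 0 0; -1 0.46 0 0 0; -1 0.5 0 0 0; -1 0.5 0 0 0"

```text
time: 37.5
tool_pos: [502.4, -243.8, 13.6]
tcp_rot: [2.532, 1.571, 2.018]
contact_force: [0.6, 0.8, -2.1]
grip_width: 21.8
```

Call:
send_rows:
  series: "-1 0.06 0 0 0; -1 0.12 0 0 0; -1 0.18 0 0 0; -1 0.22 0 0 0; -1 0.25 0 0 0; -1 0.25 0 0 0"

```text
time: 38.25
tool_pos: [502.4, -243.8, 6.2]
tcp_rot: [2.282, 1.571, 1.768]
contact_force: [-1.3, -0.2, -1.3]
grip_width: 22.1
```

Call:
send_rows:
  series: "-1 0.02 0 0 0; -1 0.03 0 0 0; -1 0.03 0 0 0"

```text
time: 38.62
tool_pos: [502.6, -243.8, 5.7]
tcp_rot: [0.24, 1.57, -0.274]
contact_force: [-1.4, 2.1, 5.0]
grip_width: 21.8
```

Call:
send_rows:
  series: "-0.4 0 0 0 0; -0.3 0 0 0 0; -0.1 0 0 0 0; 0.2 0 0 0 0; 0.5 0 0 0 0; 1 0 0 0 0; 1 0 0 0 0; 1 0 0 0 0"

```text
time: 39.62
tool_pos: [502.4, -243.8, 5.3]
tcp_rot: [1.778, 1.571, 1.264]
contact_force: [-0.3, 0.1, -0.1]
grip_width: 86.3
```

Call:
send_rows:
  series: "1 -0.3 0 0 0; 1 -1 0 0 0; 1 -2 0 0 0; 1 -3 0 0 0; 1 -4 0 0 0; 1 -4.8 0 0 0; 1 -5 0 0 0; 1 -5 0 0 0"

```text
time: 40.62
tool_pos: [502.3, -243.8, 155.3]
tcp_rot: [0.494, 1.571, -0.02]
contact_force: [0.3, -1.0, -0.3]
grip_width: 91.8
```

Run:
```python
from h import *
plan(400,0,250)
for n in ['scene','top','wrist']:
    c=capture(n);save(c,'e'+n)
    for th in ['pole','pole_hook','pole_grip','flap_eye','mat','cd_stack','pen_cup','record_brush']: print(n,th,[(np.round(p['point'],1),round(p['score'],2)) for p in place_of(c,th)[:2]])
```

```text
t 40.62 pos [ 502.313 -243.753  155.277] zyaw -0.5137 F [ 0.314 -1.044 -0.291] M [-0.122  0.12  -0.02 ] w 91.8 q [-0.589  0.467  1.537  0.     1.138 -0.075]
shift [-3.158  5.401 -6.963] turn 0
scene pole [(array([ 500.7, -242.9,    3.7]), 0.97)]
scene pole_hook []
scene pole_grip [(array([595.2, -45.6,  21.7]), 0.37)]
scene flap_eye [(array([683.5,  94.8, 249. ]), 0.87)]
scene mat [(array([ 508.2, -228.2,    0.2]), 0.91)]
scene cd_stack [(array([615.8, 289.9,   0.7]), 0.41)]
scene pen_cup [(array([616.6, 289.7,  -0.2]), 0.58), (array([733.1, 195.1, 211.7]), 0.22)]
scene record_brush []
top pole [(array([ 502. , -245.5,    0.3]), 0.85), (array([ 505.8, -229.7,    0.8]), 0.49)]
top pole_hook [(array([594.5, -46.7,  17.4]), 0.92)]
top pole_grip [(array([685. ,  90.3, 247.4]), 0.74), (array([ 500.8, -248.8,   19.1]), 0.66)]
top flap_eye [(array([686.5,  93.2, 246.7]), 0.57)]
top mat [(array([ 507.6, -232.1,    2.6]), 0.81)]
top cd_stack [(array([520.7, 393.5,   5.9]), 0.74), (array([ 504.5, -244.9,    1.5]), 0.54)]
top pen_cup [(array([617.9, 283.8,  -1.2]), 0.86)]
top record_brush [(array([433.5, 254.3,   1.1]), 0.8), (array([741.7,  97.5, 248.7]), 0.59)]
wrist pole [(array([ 496.1, -247.2,    5.7]), 0.95)]
wrist pole_hook []
wrist pole_grip [(array([ 505.5, -244.8,   16.8]), 0.62)]
wrist flap_eye []
wrist mat [(array([ 504.8, -225.5,    1.5]), 0.6)]
wrist cd_stack [(array([ 497.2, -246.6,    3.2]), 0.54)]
wrist pen_cup []
wrist record_brush []
```

View pics/ewrist.png

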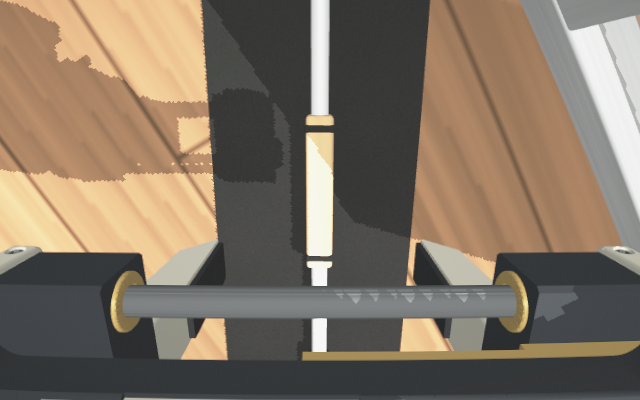

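View pics/escene.png

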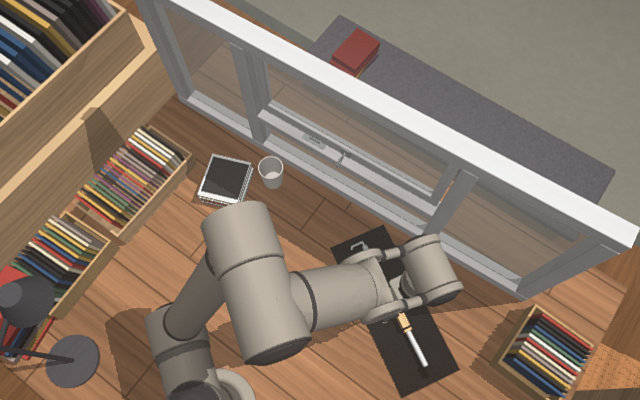

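The pole lies on the mat within a few mm of where it started. The flap is shut, the bystanders have not moved and the gripper is clear of everything. Handing in.

```bash
python3 -c "
from h import *
print(close_job())"
```

```text
the job is handed in; nothing more can be done
None
```

The flap is shut and latched, and the pole is back on its mat. I handed the job in at about 41 s; no verdict was reported.

- **Drawing in:** I put the hook sideways through the eye with no noticeable contact force. The highest pull I read was about 15.5 N. I only read the force between moves, so a short peak higher than that could have gone unseen.
- **Latch:** I never felt a single sharp click. The pull eased from 15.5 N to about 7 N, then rose slightly to 9–10 N. When I backed off, it fell to 0 N within about 2 mm and the flap stayed shut.
- **Flap angle:** The eye stayed at about (685, 93, 249) mm in the later pictures, including the last ones. That puts the flap near 0.02 rad.
- **Pole:** It lies on the mat with the hook end the same way round. Its origin is at about (502, -245) mm, against (503, -248) before, and it looks flat. The gripper is open and about 150 mm above it.
- **Bystanders:** The top camera's last picture puts the CD stack, pen cup and record brush within about 4 mm of where they started. The scene camera missed the brush and confused the CD stack with the cup, so it didn't confirm those two.

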